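# Clear the charging dock and stand the cap driver in it

### The arm

A 6-joint arm with a two-finger parallel gripper is mounted at the origin on the work surface. World frame = base frame: x ahead of the robot, y to its left, z up, the work surface at z = 0. Lengths are in m, angles in rad, forces in N, time in s.
With the tool pointing down it reaches from about 0.375 to 0.975 m from the base axis. Payload 3.8 kg.
Tool frame: the origin (TCP) lies at the very end of the fingers, on their centre line; the grasp point (between the pads) lies 19 mm behind it (r.grip_point_offset is the distance from the TCP to the grasp point, in m); z points along the fingers, x is the direction in which the jaws open and shut, and the axes are right-handed (so a half turn about z gives the same grasp; the last joint's range is limited). The gripper opens to 88 mm and grips with 3 to 60 N. Pads are 18 mm wide; open, the fingers measure 123 mm over their backs; the gripper's body (75 mm by 187 mm) begins 45 mm behind the grasp point.
Start: joints at [1.141, 0.264, 1.604, -0, 1.274, -0.037], TCP at [0.258, 0.624, 0.239] pointing down, gripper open.
Joint ranges: [-2.63, 2.63], [-0.94, 2.18], [0.31, 2.57], [-1.31, 4.45], [0, 2.66], [-2.55, 2.55]. Speed limits (rad/s): [2.57, 2.57, 3.14, 3.14, 3.14, 3.14].

### API

Orientations are given as a unit quaternion [w, x, y, z].
In Python, from station import r, grab_frame, get_calibration, spotter gives the robot as it stands.
- The arm moves only by the shell command python3 -m handwheel 'ROWS' [FORCE]. ROWS is JSON, a list of rows, each a list of 3 entries, a list of its own where there are three numbers: the finger opening in m, from 0 to 0.0881, then the shift along the tool's x, y, z in m, then the turn about the tool's z in rad. In form: [[gripper, [tx, ty, tz], yaw], ...]. A call has exactly 10 rows; each row shifts and turns the commanded pose from where the row before left it, along the tool's axes as they then stand; what a row does not reach is not made up. A row lasts 1/8 s, in which the tool goes at most 62.5 mm and 10.7 degrees, less where a joint would pass 70% of its speed; a pose out of reach is approached as far as the arm can. A call is refused whole if a number of a shift passes 0.0625 or a number of a turn 0.188, either way. A call with a gripper value outside its range is refused whole. The fingers move at their own pace and stop on an object; FORCE is the grip in N (left out, the last holds). Time passes only in rows, so rows that do not move let the fingers close, or fill a call up. It gives the time, the measured TCP pose, the force and the opening at its end, in the units of the state.
- r.observe(): the state, without advancing time (a new reading comes with each control period).
- grab_frame(name): name is "side" or "top" or "wrist"; returns (picture, depth): 420x560x3 uint8, red, green, blue; 420x560 float32, m along the optical axis (not along the pixel's ray), 0 where there is no reading.
- get_calibration(name): a dict with "K" (3x3 intrinsics, pixels), "dist" ([k1, k2, p1, p2, k3] as OpenCV has them; the pictures are not rectified), "origin" and "attitude" of the camera in the world; the wrist camera has in their place "T_tool_cam" (4x4, takes a point from camera to tool coordinates, whose origin is the TCP and whose axes are the tool frame's). Camera axes: x right, y down, z forward; pixel columns grow to the right and rows downward; lengths in m; the calibration is good to about 2 mm. A picture is of the moment at which its call begins: read the wrist's pose just before it. get_calibration takes no time and is no camera call.
- r.job_done(): hands the job in, once; it reports no verdict.
Trained networks look in the newest picture that a camera, given by its name, has taken for a name from the list of things; names that differ only in an ending like _2 or _b are one class to them, and where a whole thing is asked for, a point or a joint stands for the part that bears it (a point fixed in the world has none). Each returns a list of dicts, best first, with "score" (0 to 1); they miss things now and then, are a little off and sometimes report something else, mostly with a low value. They report only what shows in the picture. A call takes as long as a camera call. They do not tell look-alikes from the thing itself.
- spotter.spot_in(camera, label): "rect" ([left, top, width, height] in pixels, round what is visible of it).
- spotter.mark_of(camera, label): "centre" ([column, row] in pixels: a listed point, or the origin of a listed thing).
The state is a dict: "time_s": time; "joint_positions": joint angles; "joint_vel": joint speeds; "tau": joint torques, N m; "position": TCP position; "tool_rot": TCP orientation; "wrist_force": force on the tool from outside, world axes, zero at the start; "torque": the same for the moment, N m; "gripper_width": finger opening in m.
Only numpy, scipy, OpenCV 4.12 (cv2) and the standard library are available. Lean on these libraries where they do the work, as an engineer would, in place of code of your own. Each camera call takes 0.05 s, during which the arm holds its last target. There are 200 camera calls.

### The job

A wad of crumpled paper has been dropped on the charging dock's socket: first put it in the waste bin. Then take the cordless cap driver from its slanted cradle and stand it in the dock, nose down, upright and with its taper fully home; set it in by hand rather than dropping it. Leave the tube rack and the sanitiser bottle where they are.

Things in the scene. Friction and masses are not known exactly. Their poses are not given: they have to be found in the camera images.
- driver: Cordless tube-cap driver, 0.2 kg, loose, round, 140 mm long. Origin: centre of its nose's flat end; z along it to the head. Dark taper nose: 16 mm across at z 0, evenly to 36 mm at z 40; then a plain body 36 mm across to z 135 and a bevelled head. Starts nose down in the cradle, leaning 35 degrees from vertical, head to the cradle's -x side (towards the robot). Its turn about its own axis is free.
- cradle: Fixed aluminium cradle, foot 120 x 70 mm. Origin: foot's centre on the table; x its long way, z up. A trough leaning 35 degrees from vertical, upper end to -x: end plate under the driver's nose at x 45, z 22 mm; floor plate under its lower 95 mm; cheeks 20 mm either side of its axis along its lower 75 mm. Its upper 45 mm stand free. Draw it out along its own slanted axis.
- dock: Fixed charging dock. Origin: centre of its underside on the table, z up. Grey foot 100 x 100 x 14 mm; white round boss 60 mm across at its flat top, 60 mm above the table. In it a round taper socket matching the driver's nose: 34 mm across at the mouth, 14 mm at 40 mm depth. With the driver home its nose end is 36 mm below the mouth (24 mm above the table); 4 mm of taper still show.
- socket_mouth (a point): Centre of the socket's mouth on the dock, at the level of the boss's top, 60 mm above the table.
- wad: Crumpled ball of white paper, stiff, 50 mm in diameter, about 12 g, loose. Origin: its centre. It starts sitting on the socket's mouth, its centre 18 mm above the top of the boss.
- bin: Fixed grey open-topped waste bin, 140 x 140 mm and 80 mm high, walls 4 mm. Origin: centre of its underside on the table.
- rack: Bystander, loose: white rack of 18 red-capped sample tubes, 71 x 134 mm, 105 mm high. Origin: centre of its underside.
- sanitiser: Bystander, loose: clear round sanitiser bottle with a white cap, 54 mm in diameter, 140 mm high. Origin: centre of its underside.
Mind the look-alikes: they are no part of the job. There is more than one size of the wad; the job needs the smallest.

How it is judged:
On the way, in this order (a step that is already met when the one before it is completed fails the run):
1. the paper wad is in the bin (x of wad in the frame of bin between -0.065 and 0.065 m and y of wad in the frame of bin between -0.065 and 0.065 m and z of wad in the frame of bin below 0.06 m), for 0.2 s.
2. after that the driver stands upright and fully home in the socket (z of driver in the frame of dock between 0.018 and 0.028 m and horizontal distance between driver and socket_mouth below 0.004 m and angle between driver's own z axis and vertical below 0.07 rad), for 0.2 s.
At the end, for the whole second after the job is handed in: The wad lies inside the bin (its centre within the walls and below 60 mm); the driver is released and at rest in the socket, its nose end within 4 mm of fully home (no higher than 28 mm above the table) and within 4 mm of the socket's axis, leaning less than 4 degrees (all of step 1 and all of step 2 and linear speed of driver below 0.02 m/s and angular speed of driver below 0.2 rad/s and linear speed of wad below 0.08 m/s); the robot touches nothing.
It fails at once if the driver is dropped (let go and moving faster than 0.45 m/s, a fall of about 10 mm) (linear speed of driver above 0.45 m/s and contact force between the fingers and driver below 0.3 N).
It fails at once if the tube rack is moved by more than 20 mm (distance of rack from where it was at the start of the episode above 0.02 m).
It fails at once if the sanitiser bottle is moved by more than 20 mm (distance of sanitiser from where it was at the start of the episode above 0.02 m).
It also fails if it takes over 54 s, if anything falls off the work surface, if the arm or the gripper's body presses on something with over 40 N, if the wrist force passes 120 N, or if a joint passes its speed limit or range.

## Working session

There is one attempt and no reset: what is moved stays moved. The work goes in short steps, Python scripts to look and compute and a shell command to move; the robot and the scene stay as the last step left them, time stands still between calls to the robot, and variables do not carry over. Pictures are saved under pics/ and viewed, about 8 in all and at most 12, crops included, and the job is handed in when it is done.

```bash
ls; mkdir -p pics; cat > h.py <<'E'
import numpy as np, cv2
from station import r, grab_frame, get_calibration, spotter
from scipy.spatial.transform import Rotation as R
def q2R(q): return R.from_quat([q[1],q[2],q[3],q[0]]).as_matrix()
def campose(name, st=None):
    c=get_calibration(name)
    if name=='wrist':
        st=st or r.observe(); T=np.eye(4);T[:3,:3]=q2R(st['tool_rot']);T[:3,3]=st['position']
        return T@np.array(c['T_tool_cam'])
    T=np.eye(4);a=np.array(c['attitude']);T[:3,:3]=a if a.shape==(3,3) else q2R(a);T[:3,3]=c['origin'];return T
def ray(name,T,uv):
    c=get_calibration(name)
    p=cv2.undistortPoints(np.array([[uv]],float),np.array(c['K']),np.array(c['dist']))[0,0]
    return T[:3,:3]@np.array([p[0],p[1],1.])
def at_z(name,T,uv,z):
    d=ray(name,T,uv); return T[:3,3]+d*(z-T[2,3])/d[2]
def at_d(name,T,uv,depth):
    return T[:3,3]+ray(name,T,uv)*depth
def cloud(name,T,dep):
    c=get_calibration(name);h,w=dep.shape
    u,v=np.meshgrid(np.arange(w),np.arange(h));uv=np.stack([u,v],-1).reshape(-1,1,2).astype(float)
    p=cv2.undistortPoints(uv,np.array(c['K']),np.array(c['dist']))[:,0]
    P=np.c_[p,np.ones(len(p))]*dep.reshape(-1,1)
    return (P@T[:3,:3].T+T[:3,3]).reshape(h,w,3)
E
python3 - <<'E'
from h import *
for n in ['top','side']:
    T=campose(n); im,d=grab_frame(n); cv2.imwrite(f'pics/{n}0.png',im[:,:,::-1]); np.savez(f'{n}0.npz',im=im,d=d)
    C=cloud(n,T,d)
    print(n,T[:3,3].round(3),get_calibration(n)['attitude'])
    for l in ['driver','cradle','dock','socket_mouth','wad','bin','rack','sanitiser']:
        for o in spotter.mark_of(n,l)[:4]:
            u=o['centre'];i,j=int(np.clip(u[1],0,419)),int(np.clip(u[0],0,559))
            print(l,round(o['score'],2),np.round(u),C[i,j].round(3))
        if l in('wad','driver','dock'): print([ (round(o['score'],2),np.round(o['rect'])) for o in spotter.spot_in(n,l)[:4]])
print(r.observe()['time_s'],get_calibration('wrist'))
E
```

```text
pics
top [0.501 0.014 0.939] [-0.03062464  0.70843805 -0.70484539  0.01925174]
driver 0.92 [415. 192.] [ 0.608 -0.235  0.033]
[(0.89, array([412., 194.,  42.,  48.]))]
cradle 0.82 [421. 218.] [ 0.556 -0.238  0.052]
cradle 0.17 [414. 196.] [ 0.601 -0.231  0.039]
dock 0.57 [310. 240.] [ 0.515 -0.027  0.099]
[(0.65, array([276., 207.,  67.,  70.]))]
socket_mouth 0.63 [313. 242.] [ 0.509 -0.03   0.1  ]
wad 0.95 [324. 325.] [ 0.356 -0.053  0.06 ]
wad 0.88 [239. 258.] [0.481 0.105 0.065]
wad 0.87 [312. 246.] [ 0.502 -0.029  0.099]
[(0.95, array([300., 232.,  25.,  22.])), (0.8, array([220., 241.,  39.,  32.])), (0.79, array([307., 311.,  31.,  32.]))]
bin 0.94 [170. 206.] [0.581 0.252 0.004]
rack 0.71 [313. 123.] [ 0.726 -0.032  0.103]
sanitiser 0.68 [240. 120.] [0.733 0.103 0.091]
sanitiser 0.68 [311. 242.] [ 0.509 -0.029  0.098]
sanitiser 0.16 [422. 219.] [ 0.552 -0.234  0.08 ]
side [0.501 0.739 0.673] [ 0.02384211 -0.03332823  0.9039469  -0.42567685]
driver 0.83 [273. 158.] [ 0.607 -0.22   0.029]
[(0.77, array([270., 112.,  39.,  48.]))]
cradle 0.8 [292. 162.] [ 0.56  -0.249  0.002]
doc
[... 508 characters left out ...]
54 0.003]
rack 0.84 [202. 210.] [0.736 0.01  0.044]
sanitiser 0.6 [186. 257.] [0.745 0.137 0.03 ]
1.2 {'K': array([[355.98314146,   0.        , 280.99000579],
       [  0.        , 355.98314146, 218.76485554],
       [  0.        ,   0.        ,   1.        ]]), 'dist': array([-0.07980445,  0.        ,  0.        ,  0.        ,  0.        ]), 'T_tool_cam': array([[ 9.99999840e-01, -5.09830944e-04,  2.44549652e-04,
         2.83642098e-04],
       [ 4.28085101e-04,  9.65163879e-01,  2.61645758e-01,
        -6.81116588e-02],
       [-3.69425595e-04, -2.61645611e-01,  9.65163943e-01,
        -1.45715645e-01],
       [ 0.00000000e+00,  0.00000000e+00,  0.00000000e+00,
         1.00000000e+00]])}
```

View pics/top0.png

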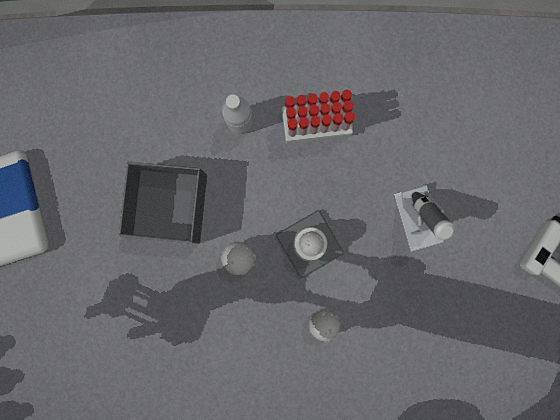

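```bash
python3 - <<'E'
from h import *
im=cv2.imread('pics/side0.png'); cv2.imwrite('pics/side0c.png',cv2.resize(im[80:350,130:450],(800,675))[:600])
d=np.load('top0.npz');T=campose('top');C=cloud('top',T,d['d'])
# sizes of wads (rect/depth)
f=get_calibration('top')['K'][0,0]
for n,(x,y,w,h) in dict(mid=(300,232,25,22),left=(220,241,39,32),near=(307,311,31,32)).items():
    P=C[y:y+h,x:x+w].reshape(-1,3); P=P[P[:,2]>(.08 if n=='mid' else .03)]
    print(n,P[:,2].max().round(3),P.min(0).round(3),P.max(0).round(3))
    Q=P[P[:,2]>P[:,2].max()-.02]
    A=np.c_[2*Q,np.ones(len(Q))];s=np.linalg.lstsq(A,(Q**2).sum(1),rcond=None)[0];print(' sphere',s[:3].round(3),np.sqrt(s[3]+s[:3]@s[:3]).round(3))
# driver: cloud in region
P=C[180:260,395:470].reshape(-1,3);P=P[P[:,2]>.1]
print('driver high',P.min(0).round(3),P.max(0).round(3),len(P))
o=r.observe();print(o['position'],q2R(o['tool_rot']).round(3).tolist())
# bin rim
P=C[150:270,110:240].reshape(-1,3);P=P[(P[:,2]>.07)&(P[:,2]<.095)];print('bin',P.min(0).round(3),P.max(0).round(3))
E
```

```text
mid 0.939 [ 0.49  -0.051  0.08 ] [0.528 0.014 0.939]
 sphere [0.205 0.006 0.385] 0.628
left 0.939 [0.452 0.014 0.03 ] [0.509 0.14  0.939]
 sphere [0.205 0.006 0.385] 0.628
near 0.939 [ 0.321 -0.081  0.03 ] [0.501 0.014 0.939]
 sphere [0.205 0.006 0.385] 0.628
driver high [ 0.501 -0.276  0.1  ] [0.571 0.014 0.939] 628
[0.25836932 0.62357053 0.23871373] [[0.383, 0.924, 0.0], [0.924, -0.383, -0.0], [-0.0, 0.0, -1.0]]
bin [0.508 0.177 0.07 ] [0.658 0.327 0.083]
```

The top view shows three white wads. One is on the dock at (311,244), one beside the bin at (239,258) and one near the robot at (324,325). The one on the dock fits the description and has the smallest rect. The bin is at (165,203) and the driver in its cradle at (432,215), head towards (443,230).

View pics/side0c.png

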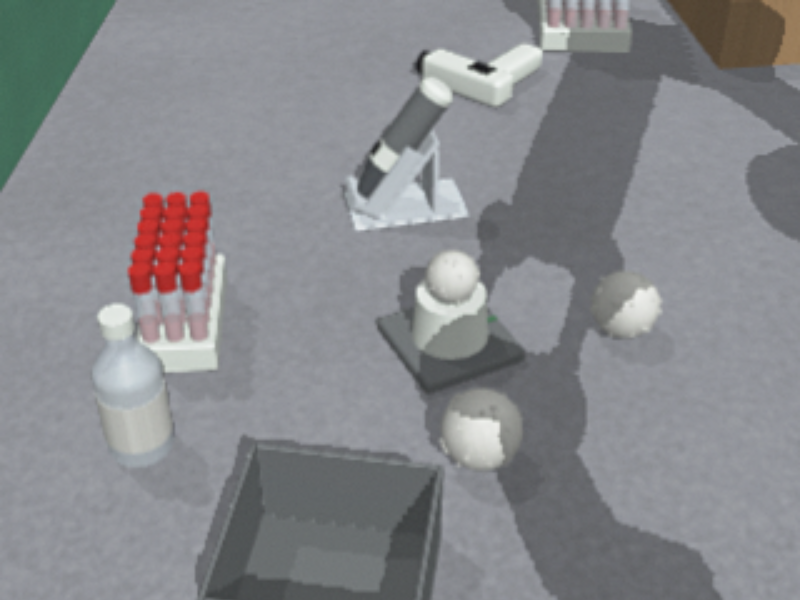

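```bash
python3 - <<'E'
from h import *
from scipy.optimize import least_squares
d=np.load('top0.npz');T=campose('top');C=cloud('top',T,d['d']);ok=(d['d']>.3)
def pts(x,y,w,h,a,b):
    P=C[y:y+h,x:x+w][ok[y:y+h,x:x+w]];return P[(P[:,2]>a)&(P[:,2]<b)]
for n,(x,y,w,h,a) in dict(mid=(296,228,33,30,.07),left=(220,241,39,37,.03),near=(307,308,35,36,.03)).items():
    P=pts(x,y,w,h,a,.2)
    f=least_squares(lambda s:np.linalg.norm(P-s[:3],axis=1)-s[3],[*P.mean(0),.03],loss='soft_l1',f_scale=.002)
    print(n,len(P),P[:,2].max().round(3),f.x.round(4))
P=pts(395,180,75,80,.05,.2)
print('driver',len(P),P.min(0).round(3),P.max(0).round(3))
# fit cylinder r=.018 with axis lean 35deg, head towards azimuth th: params base point x,y at z=.1, th
P=pts(405,185,60,60,.055,.18)
def res(s):
    u=np.array([np.sin(.611)*np.cos(s[2]),np.sin(.611)*np.sin(s[2]),np.cos(.611)])
    q=P-np.array([s[0],s[1],.1]);return np.linalg.norm(np.cross(q,u),axis=1)-.018
f=least_squares(res,[.54,-.25,np.pi+.3],loss='soft_l1',f_scale=.002);print('axis at z=.1',f.x.round(4),np.sqrt((f.fun**2).mean()))
s=f.x;u=np.array([np.sin(.611)*np.cos(s[2]),np.sin(.611)*np.sin(s[2]),np.cos(.611)])
q=P-np.array([s[0],s[1],.1]);t=q@u;print('head top along axis',np.percentile(t,[0,50,99,100]).round(3), 'u',u.round(3))
E
```

```text
mid 498 0.101 [ 0.507  -0.0306  0.0771  0.0226]
left 888 0.069 [0.4784 0.1084 0.034  0.032 ]
near 786 0.064 [ 0.3524 -0.0574  0.0318  0.0298]
driver 1225 [ 0.515 -0.276  0.05 ] [ 0.6   -0.219  0.145]
axis at z=.1 [ 0.5481 -0.2518  3.5049] 0.005195317525571526
head top along axis [-0.066 -0.005  0.044  0.046] u [-0.536 -0.204  0.819]
```

The smallest wad (radius about 23–25 mm) is the one on the boss, at (0.507,-0.031,0.077). The other two measure 30 and 32 mm in radius. I'll take the one on the dock and check it with a wrist crop from above.

```bash
cat >> h.py <<'E'
def plan(target,az_deg,n):
    """suggest n equal rows in tool axes to reach target with the jaw (tool x) at azimuth az_deg; tool points down"""
    o=r.observe();p=np.array(o['position']);M=q2R(o['tool_rot']);a0=np.arctan2(M[1,0],M[0,0])
    dy=-(np.radians(az_deg)-a0); dy=(dy+np.pi)%(2*np.pi)-np.pi
    s=(np.array(target)-p)/n
    print('from',p.round(4),'az',np.degrees(a0).round(1),'yaw total',dy.round(3),'t',o['time_s'])
    for k in range(n):
        a=a0-dy*k/n;x=np.array([np.cos(a),np.sin(a),0]);y=np.array([np.sin(a),-np.cos(a),0])
        print([round(float(s@x),4),round(float(s@y),4),round(float(-s[2]),4)],round(dy/n,4))
E
python3 -c "
from h import *
plan([.507,-.031,.2],22,17)"
```

```text
from [0.2584 0.6236 0.2387] az 67.5 yaw total 0.794 t 1.2
[-0.03, 0.0283, 0.0023] 0.0467
[-0.0286, 0.0296, 0.0023] 0.0467
[-0.0272, 0.0309, 0.0023] 0.0467
[-0.0257, 0.0322, 0.0023] 0.0467
[-0.0242, 0.0333, 0.0023] 0.0467
[-0.0226, 0.0344, 0.0023] 0.0467
[-0.021, 0.0354, 0.0023] 0.0467
[-0.0193, 0.0364, 0.0023] 0.0467
[-0.0176, 0.0372, 0.0023] 0.0467
[-0.0158, 0.038, 0.0023] 0.0467
[-0.014, 0.0387, 0.0023] 0.0467
[-0.0122, 0.0393, 0.0023] 0.0467
[-0.0104, 0.0399, 0.0023] 0.0467
[-0.0085, 0.0403, 0.0023] 0.0467
[-0.0066, 0.0407, 0.0023] 0.0467
[-0.0047, 0.0409, 0.0023] 0.0467
[-0.0028, 0.0411, 0.0023] 0.0467
```

```bash
python3 -m handwheel '[[0.088,[-0.03,0.028,0.002],0.047],[0.088,[-0.029,0.03,0.002],0.047],[0.088,[-0.027,0.031,0.002],0.047],[0.088,[-0.026,0.032,0.002],0.047],[0.088,[-0.024,0.033,0.002],0.047],[0.088,[-0.023,0.034,0.002],0.047],[0.088,[-0.021,0.035,0.002],0.047],[0.088,[-0.019,0.036,0.002],0.047],[0.088,[-0.018,0.037,0.002],0.047],[0.088,[-0.016,0.038,0.002],0.047]]' 10
python3 -m handwheel '[[0.088,[-0.014,0.039,0.002],0.047],[0.088,[-0.012,0.039,0.002],0.047],[0.088,[-0.01,0.04,0.002],0.047],[0.088,[-0.009,0.04,0.002],0.047],[0.088,[-0.007,0.041,0.002],0.047],[0.088,[-0.005,0.041,0.003],0.047],[0.088,[-0.003,0.041,0.003],0.047],[0.088,[0,0,0],0],[0.088,[0,0,0],0],[0.088,[0,0,0],0]]'
python3 - <<'E'
from h import *
T=campose('wrist');im,d=grab_frame('wrist');cv2.imwrite('pics/w1.png',im[:,:,::-1])
C=cloud('wrist',T,d);print([(round(o['score'],2),np.round(o['rect'])) for o in spotter.spot_in('wrist','wad')])
from scipy.optimize import least_squares
P=C[(d>.05)];P=P[(P[:,2]>.072)&(P[:,2]<.12)&(np.hypot(P[:,0]-.507,P[:,1]+.031)<.035)]
f=least_squares(lambda s:np.linalg.norm(P-s[:3],axis=1)-s[3],[*P.mean(0),.025],loss='soft_l1',f_scale=.002);print(len(P),f.x.round(4))
P=C[(d>.05)];P=P[(abs(P[:,2]-.06)<.004)&(np.hypot(P[:,0]-.507,P[:,1]+.031)<.045)]
if len(P)>20:
  A=np.c_[2*P[:,:2],np.ones(len(P))];print('boss top n',len(P),P.min(0).round(3),P.max(0).round(3))
plan([f.x[0],f.x[1],.065],22,6)
E
```

```text
time_s: 2.45
position: [0.4026, 0.2376, 0.219]
tool_rot: [-0.0, 0.938, 0.346, 0.0]
wrist_force: [0.7, 1.0, 1.5]
gripper_width: 0.0881
time_s: 3.7
position: [0.5026, -0.0306, 0.2028]
tool_rot: [-0.0, 0.982, 0.189, 0.0]
wrist_force: [-0.2, -0.9, -0.7]
gripper_width: 0.0876
[(0.94, array([275.,   0.,  82.,  74.])), (0.87, array([ 78., 130.,  71.,  71.])), (0.69, array([258., 186.,  58.,  51.]))]
2656 [ 0.5053 -0.0293  0.0778  0.0227]
boss top n 1294 [ 0.476 -0.059  0.056] [0.535 0.001 0.062]
from [ 0.5027 -0.0306  0.2028] az 21.8 yaw total -0.003 t 3.8
[0.0005, -0.0, 0.023] -0.0006
[0.0005, -0.0, 0.023] -0.0006
[0.0005, -0.0, 0.023] -0.0006
[0.0005, -0.0, 0.023] -0.0006
[0.0005, -0.0, 0.023] -0.0006
[0.0005, -0.0, 0.023] -0.0006
```

View pics/w1.png

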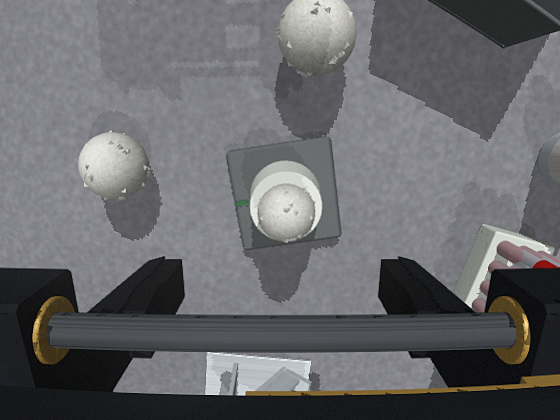

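The wrist picture shows the smallest wad on the boss at (286,212), with the two bigger ones at (316,35) and (113,165). The dock is centred at about (0.5055,-0.029). Descending on the wad.

```bash
python3 -m handwheel '[[0.088,[0.003,0,0.025],0],[0.088,[0,0,0.025],0],[0.088,[0,0,0.025],0],[0.088,[0,0,0.025],0],[0.088,[0,0,0.022],0],[0.088,[0,0,0.015],0],[0.04,[0,0,0],0],[0.04,[0,0,0],0],[0.04,[0,0,0],0],[0.04,[0,0,0],0]]' 10
python3 -m handwheel '[[0.04,[0,0,0],0],[0.04,[0,0,-0.02],0],[0.04,[0,0,-0.03],0],[0.04,[0,0,-0.03],0],[0.04,[0,0,-0.03],0],[0.04,[0,0,-0.03],0],[0.04,[0,0,0],0],[0.04,[0,0,0],0],[0.04,[0,0,0],0],[0.04,[0,0,0],0]]'
python3 -c "
from h import *
plan([.583,.252,.2],-5,9)"
```

```text
time_s: 5.05
position: [0.5063, -0.0305, 0.0665]
tool_rot: [0.0, 0.982, 0.188, 0.001]
wrist_force: [0.5, 0.7, 0.6]
gripper_width: 0.0505
time_s: 6.3
position: [0.5049, -0.0304, 0.2043]
tool_rot: [-0.0, 0.982, 0.188, -0.001]
wrist_force: [0.2, -0.4, -0.2]
gripper_width: 0.0493
from [ 0.5049 -0.0304  0.2043] az 21.7 yaw total 0.466 t 6.3
[0.0197, -0.0259, 0.0005] 0.0518
[0.0183, -0.0269, 0.0005] 0.0518
[0.0169, -0.0278, 0.0005] 0.0518
[0.0154, -0.0287, 0.0005] 0.0518
[0.0139, -0.0294, 0.0005] 0.0518
[0.0124, -0.0301, 0.0005] 0.0518
[0.0108, -0.0307, 0.0005] 0.0518
[0.0092, -0.0312, 0.0005] 0.0518
[0.0076, -0.0317, 0.0005] 0.0518
```

```bash
python3 -m handwheel '[[0.04,[0.02,-0.026,0],0.052],[0.04,[0.018,-0.027,0],0.052],[0.04,[0.017,-0.028,0],0.052],[0.04,[0.015,-0.029,0],0.052],[0.04,[0.014,-0.029,0],0.052],[0.04,[0.012,-0.03,0],0.052],[0.04,[0.011,-0.031,0],0.052],[0.04,[0.009,-0.031,0],0.052],[0.04,[0.008,-0.032,0],0.05],[0.04,[0,0,0.02],0]]'
python3 -m handwheel '[[0.04,[0,0,0.035],0],[0.04,[0,0,0.035],0],[0.04,[0,0,0.035],0],[0.04,[0,0,0],0],[0.07,[0,0,0],0],[0.07,[0,0,0],0],[0.07,[0,0,0],0],[0.07,[0,0,-0.03],0],[0.07,[0,0,-0.05],0],[0.07,[0,0,-0.055],0]]'
python3 - <<'E'
from h import *
T=campose('top');im,d=grab_frame('top');cv2.imwrite('pics/top2.png',im[:,:,::-1])
print([(round(o['score'],2),np.round(o['rect'])) for o in spotter.spot_in('top','wad')])
T=campose('wrist');im,d=grab_frame('wrist');C=cloud('wrist',T,d)
for o in spotter.mark_of('wrist','wad'): u=o['centre'];print(o['score'],np.round(u),C[int(np.clip(u[1],0,419)),int(np.clip(u[0],0,559))].round(3))
# approach point: above the dr head; grip spot z_d
plan([.53,-.22,.26],-69,19)
E
```

```text
time_s: 7.55
position: [0.5853, 0.2546, 0.1863]
tool_rot: [-0.001, 0.999, -0.042, 0.002]
wrist_force: [0.2, -1.0, -0.2]
gripper_width: 0.0492
time_s: 8.8
position: [0.5834, 0.2522, 0.2172]
tool_rot: [0.0, 0.999, -0.043, -0.0]
wrist_force: [0.9, 0.2, -0.7]
gripper_width: 0.0701
[(0.73, array([310., 308.,  31.,  33.])), (0.73, array([220., 245.,  38.,  31.])), (0.61, array([155., 192.,  19.,  19.]))]
0.88 [276. 196.] [0.585 0.258 0.05 ]
from [0.5851 0.2528 0.2187] az -5.0 yaw total 1.117 t 9.0
[-0.0007, 0.025, -0.0022] 0.0588
[0.0007, 0.025, -0.0022] 0.0588
[0.0022, 0.025, -0.0022] 0.0588
[0.0037, 0.0248, -0.0022] 0.0588
[0.0051, 0.0245, -0.0022] 0.0588
[0.0066, 0.0242, -0.0022] 0.0588
[0.008, 0.0238, -0.0022] 0.0588
[0.0094, 0.0232, -0.0022] 0.0588
[0.0107, 0.0227, -0.0022] 0.0588
[0.012, 0.022, -0.0022] 0.0588
[0.0133, 0.0212, -0.0022] 0.0588
[0.0145, 0.0204, -0.0022] 0.0588
[0.0157, 0.0195, -0.0022] 0.0588
[0.0168, 0.0186, -0.0022] 0.0588
[0.0179, 0.0176, -0.0022] 0.0588
[0.0189, 0.0165, -0.0022] 0.0588
[0.0198, 0.0153, -0.0022] 0.0588
[0.0207, 0.0142, -0.0022] 0.0588
[0.0215, 0.0129, -0.0022] 0.0588
```

The wad lies in the bin: its top is at 0.05 m, inside the walls. Next, the driver.

```bash
python3 -m handwheel '[[0.088,[-0.001,0.025,-0.002],0.059],[0.088,[0.001,0.025,-0.002],0.059],[0.088,[0.002,0.025,-0.002],0.059],[0.088,[0.004,0.025,-0.002],0.059],[0.088,[0.005,0.025,-0.002],0.059],[0.088,[0.007,0.024,-0.002],0.059],[0.088,[0.008,0.024,-0.002],0.059],[0.088,[0.009,0.023,-0.002],0.059],[0.088,[0.011,0.023,-0.002],0.059],[0.088,[0.012,0.022,-0.002],0.059]]'
python3 -m handwheel '[[0.088,[0.013,0.021,-0.002],0.059],[0.088,[0.015,0.02,-0.002],0.059],[0.088,[0.016,0.02,-0.002],0.059],[0.088,[0.017,0.019,-0.002],0.059],[0.088,[0.018,0.018,-0.002],0.059],[0.088,[0.019,0.017,-0.002],0.059],[0.088,[0.02,0.015,-0.002],0.059],[0.088,[0.021,0.014,-0.002],0.059],[0.088,[0.022,0.013,-0.002],0.056],[0.088,[0,0,0],0]]'
cat > drv.py <<'E'
from h import *
from scipy.optimize import least_squares
import sys
o=r.observe();T=campose('wrist',o);im,d=grab_frame('wrist');cv2.imwrite('pics/%s.png'%sys.argv[1],im[:,:,::-1])
rs=spotter.spot_in('wrist','driver');print([(round(k['score'],2),np.round(k['rect'])) for k in rs[:2]])
C=cloud('wrist',T,d);x,y,w,h=[int(v) for v in rs[0]['rect']]
x,y=max(x,0),max(y,0)
P=C[y:y+h,x:x+w].reshape(-1,3);D=d[y:y+h,x:x+w].ravel();P=P[(D>.05)&(P[:,2]>.085)&(P[:,2]<.18)]
def U(s): return np.array([np.sin(s[3])*np.cos(s[2]),np.sin(s[3])*np.sin(s[2]),np.cos(s[3])])
def res(s):
    q=P-np.array([s[0],s[1],.1]);return np.linalg.norm(np.cross(q,U(s)),axis=1)-.018
f=least_squares(res,[.548,-.252,3.5,.611],loss='soft_l1',f_scale=.001);s=f.x
q=P-np.array([s[0],s[1],.1]);t=q@U(s);print(len(P),'axis@.1',s.round(4),'rms',np.sqrt((f.fun**2).mean()).round(4),'t',np.percentile(t,[0,99,100]).round(3),'u',U(s).round(3))
u=U(s);tip=np.array([s[0],s[1],.1])+u*(np.percentile(t,99.5)-.140);print('nose end',tip.round(4),'grip z_d=.116',(tip+u*.116).round(4),'jaw az',np.degrees(s[2])+90-360)
E
python3 drv.py w3; python3 -c "
from h import *
print(r.observe()['joint_positions'],r.observe()['position'],r.observe()['time_s'])"
```

```text
time_s: 10.25
position: [0.553, 0.0001, 0.2345]
tool_rot: [0.001, 0.942, -0.335, -0.001]
wrist_force: [1.1, 0.2, 0.3]
gripper_width: 0.0884
time_s: 11.5
position: [0.5265, -0.2257, 0.2527]
tool_rot: [0.0, 0.823, -0.569, -0.001]
wrist_force: [0.7, -0.5, 1.0]
gripper_width: 0.0881
[(0.62, array([301., 114.,  44., 126.]))]
3406 axis@.1 [ 0.5489 -0.2513  3.4266  0.6313] rms 0.0041 t [-0.031  0.045  0.046] u [-0.566 -0.166  0.807]
nose end [ 0.6027 -0.2356  0.0233] grip z_d=.116 [ 0.537  -0.2548  0.117 ] jaw az -73.66782457316077
[-4.45336618e-01  6.37097181e-02  1.80903024e+00  3.56081541e-04
  1.27074623e+00  7.61494008e-01] [ 0.52709627 -0.22387236  0.25277667] 11.6
```

View pics/w3.png

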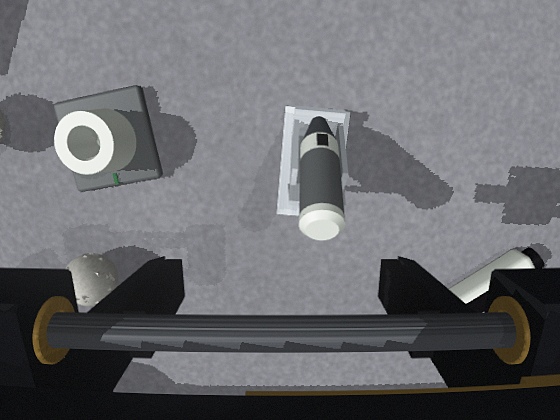

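The wrist view shows the driver in its cradle, head at (321,222) and nose at (320,125), with the dock socket clear at (86,142). The axis fit is polluted by the cheeks, so I'll refine it with inliers and also measure the dock.

```bash
cat > drv2.py <<'E'
from h import *
from scipy.optimize import least_squares
o=r.observe();T=campose('wrist',o);im,d=grab_frame('wrist');C=cloud('wrist',T,d);np.savez('w4.npz',C=C,d=d,im=im)
V=C[(d>.05)]
def U(s,l=.611): return np.array([np.sin(l)*np.cos(s[2]),np.sin(l)*np.sin(s[2]),np.cos(l)])
s=np.array([.548,-.252,3.45])
for k in range(6):
    q=V-np.array([s[0],s[1],.1]);t=q@U(s);rr=np.linalg.norm(np.cross(q,U(s)),axis=1)
    # body only, above cheeks: nose end at t~-.095 => z_d .08...0.130
    P=V[(t>-.015)&(t<.036)&(abs(rr-.018)<(.008 if k<2 else .004))]
    f=least_squares(lambda s:np.linalg.norm(np.cross(P-np.array([s[0],s[1],.1]),U(s)),axis=1)-.018,s,loss='soft_l1',f_scale=.001);s=f.x
print(len(P),s.round(4),np.degrees(s[2])-180,np.sqrt((f.fun**2).mean()).round(4))
u=U(s);t=(V-np.array([s[0],s[1],.1]))@u;rr=np.linalg.norm(np.cross(V-np.array([s[0],s[1],.1]),u),axis=1)
tt=np.percentile(t[(rr<.010)&(t>.03)&(t<.06)],90);tip=np.array([s[0],s[1],.1])+u*(tt-.14);print('head t',tt,'nose',tip.round(4),'grip.116',(tip+u*.116).round(4),'u',u.round(3))
F=V[(abs(V[:,2]-.006)<.004)&(np.hypot(V[:,0]-.56,V[:,1]+.24)<.09)]
print('foot?',len(F),cv2.minAreaRect((F[:,:2]*1000).astype(np.float32)))
B=V[(abs(V[:,2]-.06)<.003)&(np.hypot(V[:,0]-.505,V[:,1]+.03)<.04)]
print('boss',cv2.minEnclosingCircle((B[:,:2]*1000).astype(np.float32)),B.mean(0).round(4))
B2=V[(abs(V[:,2]-.014)<.004)&(np.hypot(V[:,0]-.505,V[:,1]+.03)<.08)]
print('dock foot',cv2.minAreaRect((B2[:,:2]*1000).astype(np.float32)))
E
python3 drv2.py
```

```text
1923 [ 0.549  -0.2513  3.4214] 16.03020314999293 0.0004
head t 0.04493422130672485 nose [ 0.6014 -0.2363  0.0221] grip.116 [ 0.5375 -0.2546  0.1171] u [-0.551 -0.158  0.819]
foot? 1315 ((565.5263061523438, -228.065185546875), (133.82562255859375, 156.18319702148438), 60.06660842895508)
boss ((505.89501953125, -29.82710838317871), 30.751724243164062) [ 0.5066 -0.0298  0.0598]
dock foot ((506.19061279296875, -29.87310791015625), (100.13349914550781, 100.35565948486328), 29.99127960205078)
```

The refined fit agrees with the description: nose-end z is 22.1 mm, lean 35°, fit rms 0.4 mm. The driver's azimuth is 196°, so the jaws go at -74°. The dock is at (0.506,-0.030).

```bash
python3 -c "
from h import *
plan([.5375,-.2546,.098],-74,8)"
```

```text
from [ 0.5274 -0.2234  0.2529] az -69.1 yaw total 0.086 t 11.65
[0.0041, 0.0002, 0.0194] 0.0107
[0.0041, 0.0002, 0.0194] 0.0107
[0.0041, 0.0001, 0.0194] 0.0107
[0.0041, 0.0001, 0.0194] 0.0107
[0.0041, 0.0, 0.0194] 0.0107
[0.0041, -0.0, 0.0194] 0.0107
[0.0041, -0.0001, 0.0194] 0.0107
[0.0041, -0.0001, 0.0194] 0.0107
```

```bash
python3 -m handwheel '[[0.088,[0.011,0,0.01],0.043],[0.088,[0.011,0,0.01],0.043],[0.088,[0.011,0,0.01],0],[0.088,[0,0,0.022],0],[0.088,[0,0,0.022],0],[0.088,[0,0,0.022],0],[0.088,[0,0,0.022],0],[0.088,[0,0,0.022],0],[0.088,[0,0,0.015],0],[0.088,[0,0,0],0]]' 15
python3 -c "
from h import *
plan([.5375,-.2546,.098],-74,1)"
```

```text
time_s: 12.9
position: [0.5377, -0.2544, 0.0968]
tool_rot: [0.0, 0.799, -0.602, -0.002]
wrist_force: [-0.2, -0.0, 0.7]
gripper_width: 0.0881
from [ 0.5377 -0.2544  0.0968] az -74.0 yaw total 0.001 t 12.9
[0.0002, 0.0002, -0.0012] 0.0005
```

```bash
python3 -m handwheel '[[0.03,[0,0,0],0],[0.03,[0,0,0],0],[0.03,[0,0,0],0],[0.03,[0,0,0],0],[0.03,[0,0,0],0],[0.03,[0,0.0029,-0.0041],0],[0.03,[0,0.0057,-0.0082],0],[0.03,[0,0.0086,-0.0123],0],[0.03,[0,0.0086,-0.0123],0],[0.03,[0,0.0086,-0.0123],0]]' 15
python3 -m handwheel '[[0.03,[0,0.0086,-0.0123],0],[0.03,[0,0.0086,-0.0123],0],[0.03,[0,0.0086,-0.0123],0],[0.03,[0,0.0086,-0.0123],0],[0.03,[0,0.0086,-0.0123],0],[0.03,[0,0.0057,-0.0082],0],[0.03,[0,0,0],0],[0.03,[0,0,0],0],[0.03,[0,0,0],0],[0.03,[0,0,0],0]]'
python3 - <<'E'
from h import *
im,d=grab_frame('side');rs=spotter.spot_in('side','driver');print(rs[:2])
T=campose('wrist');im2,d2=grab_frame('wrist');np.savez('w5.npz',C=cloud('wrist',T,d2),d=d2)
T=campose('side');np.savez('s5.npz',C=cloud('side',T,d),d=d)
a=cv2.resize(im[60:270,180:390],(420,420));cv2.imwrite('pics/s5.png',np.hstack([a,cv2.resize(im2,(380,285)) if 0 else im2[:, 180:560]])[:,:,::-1])
plan([.5,-.03,.25],-74,1)
E
```

```text
time_s: 14.15
position: [0.5049, -0.2646, 0.149]
tool_rot: [0.0, 0.799, -0.602, 0.0]
wrist_force: [-0.9, 0.3, -2.1]
gripper_width: 0.035
time_s: 15.4
position: [0.4589, -0.2775, 0.217]
tool_rot: [0.0, 0.799, -0.601, -0.0]
wrist_force: [0.5, -0.1, -1.2]
gripper_width: 0.0351
[{'rect': [284.8, 188.9, 54.8, 47.4], 'score': 0.7}, {'rect': [303.4, 68.0, 31.3, 47.2], 'score': 0.66}]
from [ 0.4589 -0.2776  0.2173] az -74.0 yaw total 0.001 t 15.55
[-0.2266, -0.1079, -0.0327] 0.0007
```

View pics/s5.png

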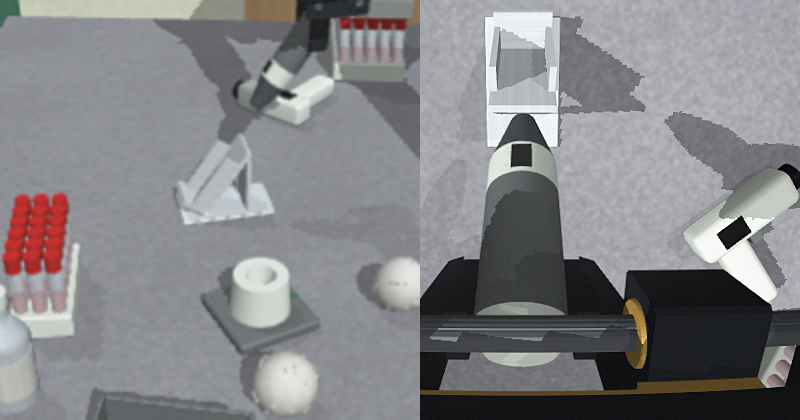

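The driver is held and clear of the cradle. The side view shows the nose at lower left, the wrist view shows it at (523,115), and it still leans. I'll measure its pose in the hand.

```bash
cat > hand.py <<'E'
from h import *
from scipy.optimize import least_squares
def fit(C,d,p,jaz=-74.0,l0=.611,s0=None):
    # jaw azimuth known -> axis lies in vertical plane perpendicular-ish to jaw; free: offset along jaw/vertical, lean, azimuth
    V=C[d>.05]; g=np.array(p)+[0,0,.019]; V=V[np.linalg.norm(V-g,axis=1)<.16]
    def U(s): return np.array([np.sin(s[2])*np.cos(s[3]),np.sin(s[2])*np.sin(s[3]),np.cos(s[2])])
    az=np.radians(jaz-90); e1=np.array([np.cos(az),np.sin(az),0]); e2=np.array([-e1[1],e1[0],0])
    def A(s): return g+e2*s[0]+e1*s[1]
    s=np.array([0,0,l0,az])
    for k in range(8):
        q=V-A(s);t=q@U(s);rr=np.linalg.norm(np.cross(q,U(s)),axis=1);tol=.010 if k<3 else .003
        P=V[(t<-.015)&(t>-.074)&(abs(rr-.018)<tol)]
        f=least_squares(lambda s:np.linalg.norm(np.cross(P-A(s),U(s)),axis=1)-.018,s,loss='soft_l1',f_scale=.001);s=f.x
    u=U(s);q=V-A(s);t=q@u;rr=np.linalg.norm(np.cross(q,u),axis=1)
    # nose end: taper radius = 8+.25*z -> nose = t - (rr-.008)/.25
    m=(t<-.083)&(t>-.112)&(rr<.0178)&(rr>.008); z=np.median(t[m]-(rr[m]-.008)/.25)
    tip=A(s)+u*z
    print(len(P),'lean deg',np.degrees(s[2]).round(1),'az',np.degrees(s[3]).round(1),'rms',np.sqrt((f.fun**2).mean()).round(4),'nose t',z.round(4),'n',m.sum(),'nose-TCP in world',(tip-p).round(4),'nose',tip.round(4))
    return tip,u
E
python3 - <<'E'
from hand import *
w=np.load('w5.npz');fit(w['C'],w['d'],[.4589,-.2776,.2173])
E
```

```text
7170 lean deg 34.8 az -164.9 rms 0.0005 nose t -0.1169 n 713 nose-TCP in world [ 0.0625  0.0179 -0.077 ] nose [ 0.5214 -0.2597  0.1403]
```

```bash
python3 -c "
from h import *
plan([.4495,-.046,.175],-74,8)" | head -2
```

```text
from [ 0.4589 -0.2776  0.2173] az -74.0 yaw total 0.001 t 15.55
[-0.0281, -0.0069, 0.0053] 0.0001
```

```bash
python3 -m handwheel '[[0.03,[-0.014,-0.003,0],0],[0.03,[-0.03,-0.007,0],0],[0.03,[-0.03,-0.007,0],0],[0.03,[-0.03,-0.007,0],0],[0.03,[-0.03,-0.007,0.01],0],[0.03,[-0.03,-0.007,0.01],0],[0.03,[-0.03,-0.009,0.011],0],[0.03,[-0.02,-0.005,0.011],0],[0.03,[-0.011,-0.003,0],0],[0.03,[0,0,0],0]]'
python3 - <<'E'
from hand import *
o=r.observe();T=campose('wrist',o);im,d=grab_frame('wrist');C=cloud('wrist',T,d);tip,u=fit(C,d,o['position'])
V=C[d>.05];B=V[(abs(V[:,2]-.06)<.003)&(np.hypot(V[:,0]-.506,V[:,1]+.03)<.04)]
print('boss',len(B),cv2.minEnclosingCircle((B[:,:2]*1000).astype(np.float32)))
cv2.imwrite('pics/w6.png',im[:,:,::-1]);e1=np.array([np.cos(np.radians(-164)),np.sin(np.radians(-164)),0])
plan(np.array([*(np.array([.506,-.030,.052])-.006*e1)])-tip+np.array(o['position']),-74,1)
E
```

```text
time_s: 16.8
position: [0.4497, -0.0457, 0.1761]
tool_rot: [-0.0, 0.799, -0.601, 0.0]
wrist_force: [0.1, -0.6, -2.1]
gripper_width: 0.0355
7162 lean deg 34.8 az -164.9 rms 0.0005 nose t -0.1169 n 725 nose-TCP in world [ 0.0625  0.0179 -0.077 ] nose [ 0.5123 -0.0277  0.0991]
boss 2634 ((505.8403625488281, -29.268415451049805), 29.918989181518555)
from [ 0.45   -0.0463  0.1763] az -73.9 yaw total 0.001 t 16.85
[-0.0002, 0.0008, 0.0473] 0.0014
```

View pics/w6.png

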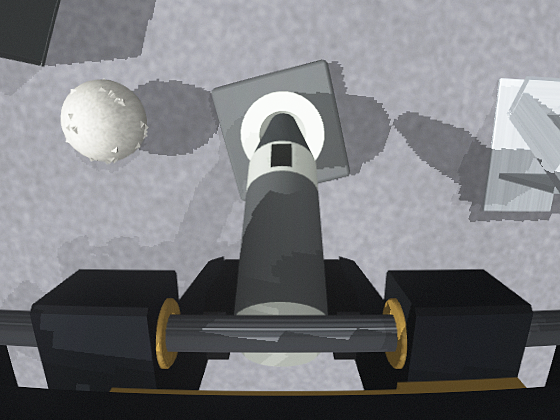

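The nose at (280,115) is over the socket. I'll lower it about 9 mm into the mouth, then swing the driver upright about its nose, pivoting it in the pads.

```bash
python3 -m handwheel '[[0.03,[0,0,0.01],0],[0.03,[0,0,0.012],0],[0.03,[0,0,0.012],0],[0.03,[0,0,0.008],0],[0.03,[0,0,0.004],0],[0.03,[0,0,0.002],0],[0.03,[0,0,0],0],[0.03,[0,0,0],0],[0.03,[0,0,0],0],[0.03,[0,0,0],0]]' 15
python3 - <<'E'
from hand import *
o=r.observe();T=campose('wrist',o);im,d=grab_frame('wrist');C=cloud('wrist',T,d);fit(C,d,o['position']);print(o['position'],o['wrist_force'])
E
```

```text
time_s: 18.1
position: [0.4498, -0.0463, 0.1278]
tool_rot: [-0.0, 0.799, -0.602, 0.0]
wrist_force: [-0.1, -0.0, -2.0]
gripper_width: 0.0354
7157 lean deg 34.8 az -165.0 rms 0.0005 nose t -0.1172 n 1042 nose-TCP in world [ 0.0627  0.0179 -0.0773] nose [ 0.5125 -0.0284  0.0505]
[ 0.44977114 -0.04632041  0.12780319] [-0.05193074 -0.00242263 -1.97357649]
```

```bash
python3 -m handwheel '[[0.03,[0,-0.006,-0.004],0],[0.03,[0,-0.006,-0.003],0],[0.03,[0,0,0],0],[0.03,[0,-0.006,-0.003],0],[0.03,[0,-0.006,-0.002],0],[0.03,[0,0,0],0],[0.03,[0,-0.006,-0.002],0],[0.03,[0,0,0],0],[0.03,[0,0,0],0],[0.03,[0,0,0],0]]' 10
python3 - <<'E'
from hand import *
o=r.observe();T=campose('wrist',o);im,d=grab_frame('wrist');C=cloud('wrist',T,d);fit(C,d,o['position'],l0=.35);print(o['position'],o['wrist_force'],o['torque'])
cv2.imwrite('pics/w7.png',im[:,:,::-1])
E
```

```text
time_s: 19.4
position: [0.4784, -0.038, 0.1415]
tool_rot: [-0.0, 0.799, -0.602, -0.0]
wrist_force: [0.3, 0.1, -2.7]
gripper_width: 0.0354
4298 lean deg 17.4 az -164.6 rms 0.0004 nose t -0.1364 n 873 nose-TCP in world [ 0.0404  0.0121 -0.1112] nose [ 0.5188 -0.0259  0.0303]
[ 0.4784101  -0.03802948  0.14153857] [ 0.2726934   0.06122335 -2.71765622] [-0.04709074  0.25683391 -0.03227406]
```

The lean is halved to 17° and the forces are low. The "nose t" value picked up boss points; recomputing it from the grip gives the nose at about (0.512,-0.029,0.049), as planned. Carrying on.

```bash
python3 -m handwheel '[[0.03,[0,-0.006,-0.002],0],[0.03,[0,-0.006,-0.001],0],[0.03,[0,0,0],0],[0.03,[0,-0.006,0],0],[0.03,[0,-0.005,0],0],[0.03,[0,0,0],0],[0.03,[0,-0.005,0],0],[0.03,[0,0,0],0],[0.03,[0,0,0],0],[0.03,[0,0,0],0]]' 10
cat > up.py <<'E'
from hand import *
import sys
o=r.observe();p=np.array(o['position']);T=campose('wrist',o);im,d=grab_frame('wrist');C=cloud('wrist',T,d)
V=C[d>.05];g=p+[0,0,.019];V=V[(np.linalg.norm(V-g,axis=1)<.12)]
# axis with small tilt: x = a+b(z-g), free
s=np.array([0,0,0,0.])
for k in range(8):
    def res(s,W): 
        u=np.array([s[2],s[3],1]);u/=np.linalg.norm(u);q=W-(g+[s[0],s[1],0]);return np.linalg.norm(np.cross(q,u),axis=1)-.018
    m=(V[:,2]<g[2]-.014)&(V[:,2]>g[2]-.062)&(abs(res(s,V))<(.012 if k<3 else .003))
    f=least_squares(lambda s:res(s,V[m]),s,loss='soft_l1',f_scale=.001);s=f.x
print(m.sum(),'tilt deg x,y',np.degrees(s[2:]).round(2),'rms',np.sqrt((f.fun**2).mean()).round(4),'axis at grip',(g[:2]+s[:2]).round(4),'axis at z=.06',(g[:2]+s[:2]-s[2:]*(g[2]-.06)).round(4))
print('TCP',p.round(4),'F',np.round(o['wrist_force'],1),'w',o['gripper_width'],'t',o['time_s'])
if len(sys.argv)>1:cv2.imwrite('pics/%s.png'%sys.argv[1],im[:,:,::-1])
E
python3 up.py w8
```

```text
time_s: 20.7
position: [0.5053, -0.0303, 0.1446]
tool_rot: [-0.0, 0.799, -0.602, 0.0]
wrist_force: [-0.3, -0.5, -2.5]
gripper_width: 0.0353
1858 tilt deg x,y [-1.32 -0.54] rms 0.0004 axis at grip [ 0.509  -0.0283] axis at z=.06 [ 0.5114 -0.0274]
TCP [ 0.5053 -0.0303  0.1446] F [-0.3 -0.5 -2.5] w 0.03526849524097753 t 20.7
```

```bash
python3 - <<'E'
from h import *
im,d=grab_frame('side'); w=cv2.imread('pics/w8.png')
a=cv2.resize(im[110:260,240:390],(420,420),interpolation=cv2.INTER_CUBIC)[:,:,::-1]
cv2.imwrite('pics/c8.png',np.hstack([a,w[:,100:480]]))
E
```

```text
(no output)
```

View pics/c8.png

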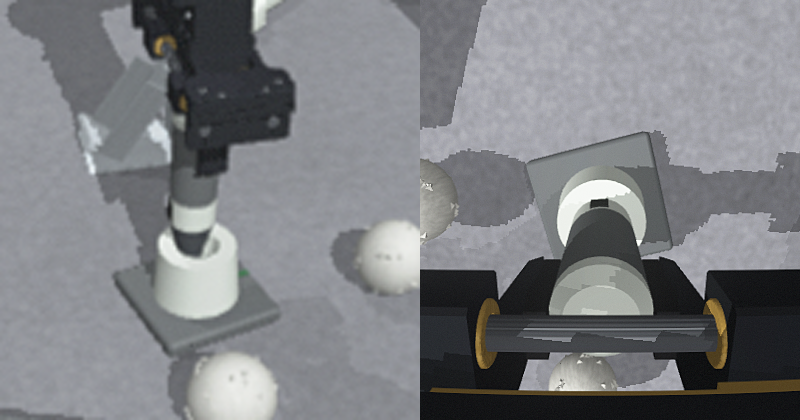

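The driver now stands nearly upright (about 1.4°) with its nose in the socket. The side crop shows the nose at (200,240), and the axis is about 5 mm to the far side. I'll shift back 5 mm and lower.

```bash
python3 -m handwheel '[[0.03,[0,0.003,0],0],[0.03,[0,0.002,0],0],[0.03,[0,0,0.003],0],[0.03,[0,0,0.003],0],[0.03,[0,0,0.003],0],[0.03,[0,0,0.003],0],[0.03,[0,0,0.003],0],[0.03,[0,0,0],0],[0.03,[0,0,0],0],[0.03,[0,0,0],0]]' 10
python3 up.py
```

```text
time_s: 22.05
position: [0.5007, -0.0317, 0.1297]
tool_rot: [-0.0, 0.799, -0.602, 0.0]
wrist_force: [-0.2, -0.2, -2.0]
gripper_width: 0.0354
1919 tilt deg x,y [-1.83 -0.7 ] rms 0.0004 axis at grip [ 0.5043 -0.0298] axis at z=.06 [ 0.5071 -0.0287]
TCP [ 0.5007 -0.0317  0.1297] F [-0.2 -0.2 -2. ] w 0.03544957728484354 t 22.05
```

```bash
python3 -m handwheel '[[0.03,[0,0,0.002],0],[0.03,[0,0,0.002],0],[0.03,[0,0,0.001],0],[0.03,[0,-0.0005,0.001],0],[0.03,[0,-0.0005,0.001],0],[0.03,[0,-0.0005,0],0],[0.03,[0,0,0],0],[0.03,[0,0,0],0],[0.03,[0,0,0],0],[0.03,[0,0,0],0]]' 10
python3 up.py
```

```text
time_s: 23.35
position: [0.5019, -0.0313, 0.1225]
tool_rot: [0.0, 0.799, -0.602, -0.0]
wrist_force: [-0.9, -0.3, -2.9]
gripper_width: 0.0352
1735 tilt deg x,y [-0.06 -0.15] rms 0.0004 axis at grip [ 0.5059 -0.0292] axis at z=.06 [ 0.506 -0.029]
TCP [ 0.5019 -0.0313  0.1225] F [-0.9 -0.3 -2.9] w 0.03519460355772806 t 23.35
```

Upright to 0.2° and centred. Now press gently until it is seated.

```bash
python3 -m handwheel '[[0.03,[0,0,0.0005],0],[0.03,[0,0,0.0005],0],[0.03,[0,0,0.0005],0],[0.03,[0,0,0.0005],0],[0.03,[0,0,0],0],[0.03,[0,0,0],0],[0.03,[0,0,0],0],[0.03,[0,0,0],0],[0.03,[0,0,0],0],[0.03,[0,0,0],0]]' 10
python3 up.py
```

```text
time_s: 24.65
position: [0.5028, -0.0313, 0.122]
tool_rot: [-0.0, 0.799, -0.602, 0.001]
wrist_force: [-3.9, 0.8, 6.5]
gripper_width: 0.0352
1666 tilt deg x,y [ 0.48 -0.1 ] rms 0.0004 axis at grip [ 0.5067 -0.0292] axis at z=.06 [ 0.506 -0.029]
TCP [ 0.5028 -0.0313  0.122 ] F [-3.9  0.8  6.5] w 0.03522876443833492 t 24.65
```

It bottomed out with about 8 N and the nose at ≈24 mm. Ease off, open, check.

```bash
python3 -m handwheel '[[0.03,[0,0,-0.001],0],[0.03,[0,0.0005,-0.0005],0],[0.03,[0,0,0],0],[0.042,[0,0,0],0],[0.042,[0,0,0],0],[0.06,[0,0,0],0],[0.088,[0,0,0],0],[0.088,[0,0,0],0],[0.088,[0,0,0],0],[0.088,[0,0,0],0]]' 5
python3 up.py
python3 -m handwheel '[[0.088,[0,0,-0.005],0],[0.088,[0,0,-0.01],0],[0.088,[0,0,-0.02],0],[0.088,[0,0,-0.02],0],[0.088,[0,0,-0.02],0],[0.088,[0,0,-0.02],0],[0.088,[0,0.01,-0.02],0],[0.088,[0,0.03,-0.01],0],[0.088,[0,0.03,0],0],[0.088,[0,0,0],0]]'
python3 - <<'E'
from h import *
from scipy.optimize import least_squares
o=r.observe();T=campose('wrist',o);im,d=grab_frame('wrist');C=cloud('wrist',T,d);V=C[d>.05]
V=V[np.hypot(V[:,0]-.506,V[:,1]+.029)<.03]
print('head top z',np.percentile(V[:,2],[95,99]).round(4),'(home .164)');H=V[V[:,2]>np.percentile(V[:,2],99)-.002];print('top face centre',cv2.minEnclosingCircle((H[:,:2]*1000).astype(np.float32)))
B=V[(V[:,2]>.085)&(V[:,2]<.15)]
f=least_squares(lambda s:np.linalg.norm(np.cross(B-[s[0],s[1],.06],np.array([s[2],s[3],1])/np.sqrt(1+s[2]**2+s[3]**2)),axis=1)-.018,[.506,-.029,0,0],loss='soft_l1',f_scale=.001)
print('axis@.06',f.x[:2].round(4),'tilt',np.degrees(f.x[2:]).round(2),len(B))
s,ds=grab_frame('side');t,_=grab_frame('top')
for l in['rack','sanitiser']:print(l,[np.round(k['centre']) for k in spotter.mark_of('top',l)[:1]])
print([(round(o['score'],2),np.round(o['rect'])) for o in spotter.spot_in('top','wad')],o['time_s'])
a=cv2.resize(s[110:260,240:390],(420,420),interpolation=cv2.INTER_CUBIC);cv2.imwrite('pics/f.png',np.hstack([a,t[60:360,100:480][:, :]] if 0 else [a,cv2.resize(t[60:320,110:480],(380,267)) if 0 else cv2.copyMakeBorder(cv2.resize(t[60:320,110:480],(380,267)),0,153,0,0,cv2.BORDER_CONSTANT)])[:,:,::-1])
E
```

```text
time_s: 25.95
position: [0.5016, -0.0314, 0.1221]
tool_rot: [-0.0, 0.799, -0.602, 0.0]
wrist_force: [-0.1, -0.0, -1.2]
gripper_width: 0.0879
1652 tilt deg x,y [-0.12 -0.34] rms 0.0002 axis at grip [ 0.5057 -0.0294] axis at z=.06 [ 0.5059 -0.029 ]
TCP [ 0.5016 -0.0314  0.1221] F [-0.1 -0.  -1.2] w 0.08793943966055068 t 25.95
time_s: 27.25
position: [0.4334, -0.051, 0.2481]
tool_rot: [-0.0, 0.798, -0.602, 0.001]
wrist_force: [1.1, -0.5, -0.8]
gripper_width: 0.0884
head top z [0.1649 0.1655] (home .164)
top face centre ((505.54522705078125, -29.53406524658203), 14.77172565460205)
axis@.06 [ 0.506 -0.029] tilt [0. 0.] 0
rack [array([312., 125.])]
sanitiser []
[(0.95, array([153., 192.,  25.,  20.])), (0.59, array([220., 242.,  37.,  34.])), (0.54, array([397., 186.,  52.,  65.]))] 27.25
```

View pics/f.png

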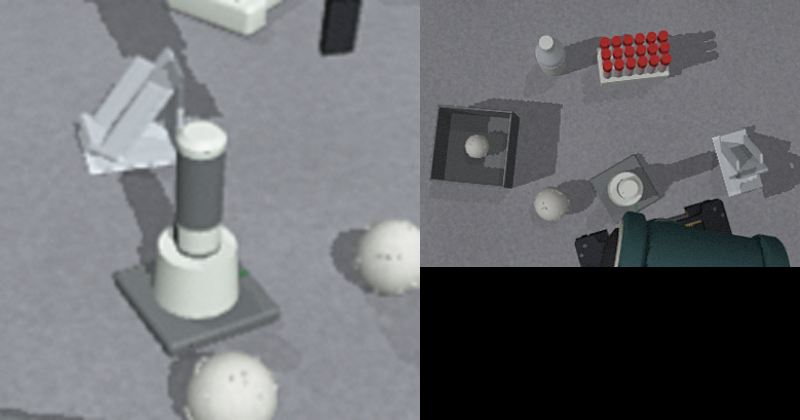

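The side crop shows the driver upright in the boss at (200,200). In the top view the wad is in the bin at (478,146), and the rack and bottle are in place. The gripper is clear, so I'm handing in.

```bash
python3 -c "
from station import r
print(r.job_done(), r.observe()['time_s'])"
```

```text
the job is handed in; nothing more can be done
the job is handed in; nothing more can be done
```

The job is handed in: the wad is in the bin and the driver stands home in the dock. The clock was at about 27 s of the 54 s allowed.

**What I did:** I picked the smallest wad off the socket and dropped it in the bin. I then drew the driver out along its slanted axis and put its nose about 9 mm into the socket. From there I swung it upright by letting it pivot in the pads, lowered it until it bottomed out with about 8 N, eased off and released.

**Last checks:**
- **Driver:** the head top is at 0.165 m, so the nose end is about 25 mm above the table (limit 28 mm). The axis is within 1 mm of my estimate of the socket centre. The lean was about 0.4° with the fingers open.
- **Wad:** it shows inside the bin in the top view.
- **Rack:** it is within about 2 pixels of where it started.
- **Sanitiser bottle:** the network did not find it in the final picture, but it shows by eye in its starting place.
- **Gripper:** it is open and clear of everything.

**Checks that failed or disagreed:**
- The final refit of the lean after the arm moved away got no points, so the 0.4° is from just after release. The later side view also shows the driver upright.
- The head height reads about 1 mm above nominal, within the camera's 2 mm tolerance.
- One nose reading partway through the swing was wrong because it picked up points from the boss. I dropped it and worked the position out from the grip instead.

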